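# Hold a heat sink over its outline on a clamped circuit board

## Task

First swing the magnifier arm by its orange knob out to the side, so that the lens is well clear of the circuit board, and leave it there. Then pick up the finned aluminium heat sink, carry it over the vise without touching the vise or the board, and finish still holding it upright in the gripper, at rest about one centimetre above the white outline on the board, centred on it and square with it, for a fit check; do not lower it onto the board or let go. Leave the jar, the red spool and the white tip cleaner where they stand.

Things in the scene. Friction and masses are not known exactly. Their poses are not given: they have to be found in the camera images.
- heatsink_center (a point): Centre of the loose heat sink: bare aluminium block with five upright fins, 50 mm along own x, 32 mm along own y, 40 mm tall (own z up), about 90 g, standing upright on the table, so this point is 20 mm above its underside. Grip it from above by the two flat outer fins (faces 32 mm apart along its y, full height). Either way round is the same.
- outline (a point): Centre of the white outline (54 mm along own x, 36 mm along own y, own z up) on the top face of the green circuit board, 75 mm above the table: the heat sink belongs over it, its x along this x (either way round). The board is level and fixed, 100 mm along x by 122 mm along y. Small capacitors up to 20 mm tall stand on it, at least 33 mm away along x.
- vise: The fixed board vise with the board; origin on the table under the outline's centre, same axes. Two black jaws (60 to 72 mm from the centre along y, both sides, 36 mm wide along x) rise to 105 mm above the table, 30 mm above the board. A clamp knob, up to 76 mm above the table, sticks out to y = -116 mm. Foot: yellow disc, 260 mm diameter, 6 mm thick.
- magnifier (a joint): Angle of the magnifier arm about its upright post, rad: seen from above it grows clockwise; at 0 the arm points along world -y, at 1.57 along -x (towards the robot). Range 0 to 1.75, light friction (under 4 N at the knob), stays where it is left. It starts with the lens over the board; growing values carry it off to the robot's left: at 1.5 it is well clear.
- magnifier_pivot (a point): Point on the upright hinge axis of the magnifier arm, at the height of the arm (198 mm above the table), on top of the fixed post (22 mm diameter, black foot of 130 mm diameter).
- magnifier_knob (a point): Grip point on the orange upright knob that stands on the magnifier arm, 200 mm from the hinge axis: a round peg of 22 mm diameter that rises from the arm's top (205 mm above the table) to 260 mm; this point lies on its axis, 240 mm above the table.
- lens (a point): Centre of the magnifier's round glass lens in its white frame (120 mm across, 20 mm thick, 188 to 208 mm above the table), 280 mm from the hinge axis, on the same arm beyond the knob.
- jar_center (a point): Centre of a small amber glass jar with a black lid, 44 mm diameter, 38 mm tall, loose: leave it alone.
- spool_center (a point): Centre of an empty red plastic spool standing on end, 50 mm diameter, 40 mm tall, loose: leave it alone.
- tip_cleaner_center (a point): Centre of a white tip-cleaner pot with a brass top, 54 mm diameter, 37 mm tall, loose: leave it alone (this point is 18 mm above its underside).

How it is judged:
By the outcome, as a careful person would: the job done as asked, in the order asked, and still so for the second after the job is handed in, while the arm keeps its last pose, push and grip.
It also fails if it takes over 61 s, if anything falls off the work surface, if the arm or the gripper's body presses on something with over 40 N, if the wrist force passes 120 N, or if a joint passes its speed limit or range.

## Robot

A 6-joint arm with a two-finger parallel gripper is mounted at the origin on the work surface. World frame = base frame: x ahead of the robot, y to its left, z up, the work surface at z = 0. Lengths are in m, angles in rad, forces in N, time in s.
With the tool pointing down it reaches from about 0.35 to 1 m from the base axis. Payload 7.1 kg.
Tool frame: the origin (TCP) lies at the very end of the fingers, on their centre line; the grasp point (between the pads) lies 19 mm behind it (ctrl.grip_point_offset is the distance from the TCP to the grasp point, in m); z points along the fingers, y is the line along which they close (so a half turn about z gives the same grasp; the last joint's range is limited). The gripper opens to 85 mm and grips with 20 to 120 N. Pads are 22 mm wide; open, the fingers measure 114 mm over their backs; the gripper's body (76 mm by 85 mm) begins 54 mm behind the grasp point. The pads swing forward as they close: fully open they stand 13 mm farther back than shut.
Start: joints at [-1.294, 0.423, 1.63, -0, 1.089, -0.019], TCP at [0.182, -0.598, 0.231] pointing down, gripper open.
Joint ranges: [-3, 3], [-0.9, 2.11], [0.09, 2.58], [-1.31, 4.45], [0.11, 2.69], [-2.54, 2.54]. Speed limits (rad/s): [2.39, 2.39, 3.01, 3.14, 3.14, 3.14].

## Interface

Orientations are given as [roll, pitch, yaw] about the fixed x, y, z axes, in that order (R = Rz(yaw) Ry(pitch) Rx(roll)).
In Python, from plant import ctrl gives the robot as it stands. The module is installed in compiled form; this text tells all that it offers.
- The arm moves only by the tool jog_arm, never from a script. Its argument "increments" is a list of rows, each a list of 5 numbers: the shift along the tool's x, y, z in mm, then the turn about the tool's z in degrees, then the opening, from 0 (shut) to 1 (fully open). In form: [[x, y, z, turn, gripper], ...]. A call has 1 to 8 rows; each row is the pose to reach, as a shift and turn from the pose commanded when the call began, along the tool's axes at that moment; what a row does not reach only later rows make up. A row lasts 1/12 s, in which the tool goes at most 41.7 mm and 7.16 degrees, less where a joint would pass 70% of its speed; a pose out of reach is approached as far as the arm can. A call with a gripper value outside its range is refused whole. The fingers move at their own pace and stop on an object; "newtons" is the grip in N (left out, the last holds). Time passes only in rows, so rows that repeat a pose let the fingers close. It gives the time, the measured TCP pose, the force, the opening and the grip force at its end, in the units of the state.
- ctrl.sense(): the state, without advancing time (a new reading comes with each control period).
- ctrl.grab_frame(name): name is "scene" or "top" or "wrist"; returns a dict with "frame" (384x512x3 uint8, red, green, blue), "fx", "fy", "cx", "cy" (pixels), "dist_coeffs" ([k1, k2, p1, p2, k3] as OpenCV has them; the pictures are not rectified), "position" and "attitude" of the camera in the world; the wrist camera has in their place "mount" (4x4, takes a point from camera to tool coordinates, whose origin is the TCP and whose axes are the flange's). Camera axes: x right, y down, z forward; pixel columns grow to the right and rows downward; lengths in m; the calibration is good to about 2 mm. A picture is of the moment at which its call begins: read the wrist's pose just before it. There is no depth.
- ctrl.hand_in(): hands the job in; it is judged then, once.
Trained networks look in a picture, given as the dict that the camera call returned (one of the last four; its "shot" number tells which), for a name from the list of things; names that differ only in an ending like _2 or _b are one class to them, and where a whole thing is asked for, a point or a joint stands for the part that bears it (a point fixed in the world has none). Each returns a list of dicts, best first, with "p" (0 to 1); they miss things now and then, are a little off and sometimes report something else, mostly with a low value. They report only what shows in the picture. A call takes as long as a camera call.
- ctrl.outline_of(target, picture): "pixels" (384x512 bool, what is visible of it) and "extent" ([left, top, width, height] in pixels, round what is visible of it).
The state is a dict: "time_s": time; "joints": joint angles; "joint_vel": joint speeds; "tau": joint torques, N m; "tool_pos": TCP position; "eef_rot": TCP orientation; "wrist_force": force on the tool from outside, world axes, zero at the start; "wrist_torque": the same for the moment, N m; "width": finger opening in m; "grip_force": force on a finger pad.
Only numpy, scipy, OpenCV 4.12 (cv2) and the standard library are available. Lean on these libraries where they do the work, as an engineer would, in place of code of your own. Each camera call takes 0.05 s, during which the arm holds its last target. There are 200 camera calls.

## Working session

There is one attempt and no reset: what is moved stays moved. The work goes in short steps, Python scripts to look and compute and a tool call to move; the robot and the scene stay as the last step left them, time stands still between calls to the robot, and variables do not carry over. Pictures are saved under pics/ and viewed, at most 10 in all, crops included, and the job is handed in when it is done.

Besides the shell and the picture viewer there is one more tool, called in YAML: its name, and indented under it one key for each argument. jog_arm: Moves the arm, as the interface text tells. Its arguments: {"type":"object","properties":{"increments":{"type":"array","items":{"type":"array","items":{"type":"number"}}},"newtons":{"type":"number"}},"required":["increments"]}

```bash
mkdir -p pics
cat > h.py <<'E'
import numpy as np, cv2
from plant import ctrl
from scipy.spatial.transform import Rotation as R
def att(a):
    a=np.array(a,float)
    return a if a.shape==(3,3) else (R.from_quat(a).as_matrix() if a.size==4 else R.from_euler('xyz',a).as_matrix())
def grab(n):
    s=ctrl.sense(); d=ctrl.grab_frame(n)
    if 'mount' in d:
        T=np.eye(4);T[:3,:3]=att(s['eef_rot']);T[:3,3]=s['tool_pos'];T=T@np.array(d['mount'])
        d['_R'],d['_p']=T[:3,:3],T[:3,3]
    else: d['_R'],d['_p']=att(d['attitude']),np.array(d['position'])
    return d
def K(d): return np.array([[d['fx'],0,d['cx']],[0,d['fy'],d['cy']],[0,0,1.]])
def proj(d,P):
    Rc=d['_R'].T
    return cv2.projectPoints(np.array(P,float).reshape(-1,3),cv2.Rodrigues(Rc)[0],-Rc@d['_p'],K(d),np.array(d['dist_coeffs'],float))[0].reshape(-1,2)
def plane(d,uv,z):
    n=cv2.undistortPoints(np.array(uv,float).reshape(-1,1,2),K(d),np.array(d['dist_coeffs'],float)).reshape(-1,2)
    r=np.c_[n,np.ones(len(n))]@d['_R'].T
    return d['_p']+r*((z-d['_p'][2])/r[:,2])[:,None]
def save(d,f): cv2.imwrite(f,d['frame'][:,:,::-1])
E
python3 - <<'E'
from h import *
s=ctrl.sense();print(s['tool_pos'],s['eef_rot'],s['width'],s['time_s'])
im=[]
for n in('scene','top'):
    d=grab(n);im.append(d['frame']);print(n,d['_p'],d.get('attitude'),d['fx'])
    for t in('heatsink_center','outline','vise','magnifier_knob','lens','jar_center','spool_center','tip_cleaner_center'):
        try:
            for r in ctrl.outline_of(t,d)[:2]:
                m=cv2.moments(r['pixels'].astype('uint8'),True);print(t,round(r['p'],2),r['extent'],[round(m['m10']/m['m00']),round(m['m01']/m['m00'])])
        except Exception as e: print(t,e)
    save(d,f'pics/{n}0.png')
E
```

```text
[ 0.18205614 -0.59731651  0.23053898] [-3.14002597e+00 -5.20921340e-05  2.95794440e-01] 0.08526870472609016 0.0
scene [0.97344121 0.54214692 0.78295501] [-2.2880036   0.01892478  2.49100267] 384.09075347130204
heatsink_center 0.84 [202.1, 154.2, 15.3, 19.3] [209, 165]
heatsink_center 0.57 [250.9, 158.3, 11.0, 19.6] [256, 169]
outline 0.72 [227.5, 199.5, 99.6, 89.1] [273, 251]
outline 0.7 [275.0, 185.3, 68.8, 198.7] [307, 292]
vise 0.8 [228.8, 201.8, 101.5, 92.1] [273, 252]
vise 0.73 [279.7, 186.9, 54.4, 155.6] [308, 241]
magnifier_knob 0.73 [276.2, 186.6, 60.9, 154.6] [307, 241]
lens 0.69 [277.5, 187.8, 55.5, 156.2] [308, 241]
lens 0.21 [229.7, 201.4, 99.7, 90.1] [273, 251]
jar_center 0.51 [224.4, 177.7, 14.0, 19.1] [229, 188]
spool_center 0.74 [179.0, 185.8, 21.5, 23.6] [191, 197]
tip_cleaner_center 0.78 [251.1, 159.4, 11.0, 15.2] [256, 169]
top [ 0.34809046 -0.01013612  1.32131432] [-2.9422339   0.00376345 -1.56791189] 490.7369511815128
heatsink_center 0.78 [379.6, 219.0, 15.5, 19.5] [389, 229]
heatsink_center 0.54 [102.4, 125.4, 124.8, 107.0] [167, 182]
outline 0.83 [191.6, 169.7, 93.7, 96.5] [245, 218]
vise 0.59 [193.6, 171.9, 90.4, 91.8] [245, 218]
vise 0.36 [102.1, 126.4, 126.1, 110.4] [184, 193]
magnifier_knob 0.61 [103.1, 127.4, 124.6, 108.4] [185, 193]
lens 0.7 [103.3, 126.6, 124.2, 107.8] [185, 194]
jar_center 0.81 [328.6, 216.3, 17.2, 18.0] [336, 224]
spool_center 0.69 [338.0, 170.3, 21.1, 22.7] [348, 182]
tip_cleaner_center 0.74 [334.7, 264.0, 23.9, 14.7] [347, 270]
```

Run:
```python
import cv2
a=cv2.imread('pics/top0.png')[100:300,80:420];b=cv2.imread('pics/scene0.png')[120:384,160:400]
cv2.imwrite('pics/a.png',cv2.resize(a,None,fx=2.35,fy=2.35,interpolation=2))
cv2.imwrite('pics/b.png',cv2.resize(b,None,fx=2.25,fy=2.25,interpolation=2))
```

```text
(no output)
```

View pics/a.png

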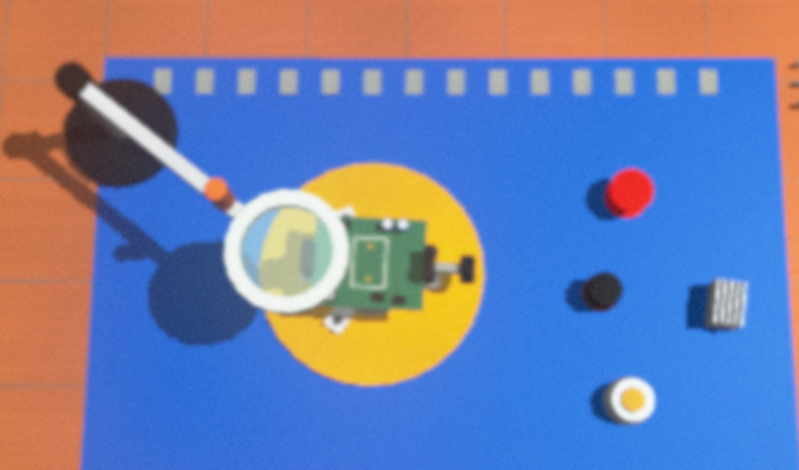

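View pics/b.png

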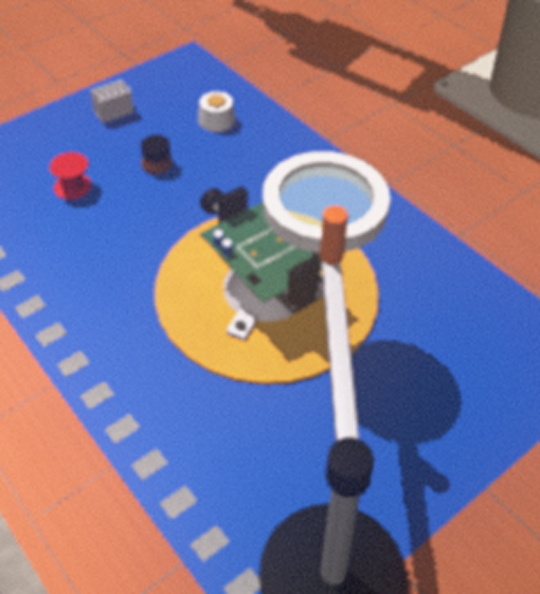

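Top crop: knob top at (216,188), pivot cap (73,78), lens centre (286,250), outline corners (353,237),(387,238),(385,289),(351,287), heat sink at (728,303). Scene crop: knob top (335,215), heat sink at (113,100).

Run:
```python
from h import *
np.set_printoptions(precision=4,suppress=True)
d=grab('top');f=lambda p:np.array(p,float)/2.35+[80,100]
print('knob',plane(d,[f((216,188))],.26),'lens',plane(d,[f((286,250))],.208),'cap',plane(d,[f((73,78))],.225))
c=plane(d,f([(353,237),(387,238),(385,289),(351,287)]),.075);print('outl',c,c.mean(0))
print('hs',plane(d,f([(714,279),(747,280),(743,328),(709,325)]),.04))
print('spool',plane(d,f([(630,192),(602,290),(633,400)]),.039))
e=grab('scene');print('knob scene',plane(e,[np.array((335,214))/2.25+[160,120]],.26))
hs=[r for r in ctrl.outline_of('heatsink_center',d)][0]['pixels']
print(cv2.minAreaRect(np.argwhere(hs)[:,::-1].astype('float32')))
# wrist cam mount
w=grab('wrist');print(w['mount'],w['fx'])
# refine outline by whiteness
```

```text
knob [[0.5901 0.1761 0.26  ]] lens [[0.5399 0.1146 0.208 ]] cap [[0.7093 0.3269 0.225 ]]
outl [[0.5775 0.0563 0.075 ]
 [0.5764 0.0189 0.075 ]
 [0.52   0.0207 0.075 ]
 [0.5221 0.0577 0.075 ]] [0.549  0.0384 0.075 ]
hs [[ 0.5373 -0.3454  0.04  ]
 [ 0.5363 -0.3818  0.04  ]
 [ 0.4828 -0.3743  0.04  ]
 [ 0.4859 -0.3373  0.04  ]]
spool [[ 0.6368 -0.256   0.039 ]
 [ 0.5246 -0.2209  0.039 ]
 [ 0.4035 -0.2507  0.039 ]]
knob scene [[0.5912 0.1778 0.26  ]]
((241.78846740722656, 217.4423065185547), (83.49592590332031, 93.93291473388672), 15.255118370056152)
[[-0.0004 -0.9592 -0.2826  0.0698]
 [ 1.     -0.0006  0.0008  0.0005]
 [-0.001  -0.2826  0.9592 -0.1422]
 [ 0.      0.      0.      1.    ]] 294.21993142867433
```

```bash
cat >> h.py <<'E'
def inc(x,y,z,yaw):
    s=ctrl.sense();M=att(s['eef_rot']);d=M.T@(np.array([x,y,z])-s['tool_pos'])*1e3
    cy=np.degrees(np.arctan2(M[1,0],M[0,0]));t=-(yaw-cy+180)%360-180 if False else -((yaw-cy+180)%360-180)
    print('inc',d.round(1),'turn',round(t,2),'| now',np.round(s['tool_pos'],4),'yaw',round(cy,2),'t',s['time_s'],'w',round(s['width'],4),'F',np.round(s['wrist_force'],1),'q6',round(s['joints'][5],2))
E
python3 -c "
from h import *
inc(.59,.177,.33,51)"
```

```text
inc [ 616.  -622.3  -98.7] turn -34.05 | now [ 0.1822 -0.5978  0.2313] yaw 16.95 t 1.1 w 0.0856 F [-0.2  0.6  0.1] q6 -0.02
```

jog_arm:
  increments:
    - [28, -28, -10, -4, 1]
    - [56, -56, -25, -8, 1]
    - [84, -85, -40, -12, 1]
    - [112, -113, -55, -16, 1]
    - [140, -141, -70, -20, 1]
    - [168, -170, -85, -24, 1]
    - [196, -198, -99, -28, 1]
    - [224, -226, -99, -34, 1]

```text
time_s: 1.77
tool_pos: [0.3306, -0.3181, 0.3329]
eef_rot: [3.137, 0.001, 0.892]
wrist_force: [1.3, -0.4, 0.5]
width: 0.0855
grip_force: 0.0
```

```bash
python3 -c "
from h import *
inc(.59,.177,.33,51)"
```

```text
inc [ 548.2 -109.     2.1] turn 0.1 | now [ 0.3306 -0.3181  0.3329] yaw 51.1 t 1.7667 w 0.0855 F [ 1.3 -0.4  0.5] q6 -0.11
```

jog_arm:
  increments:
    - [40, -8, 0, 0, 1]
    - [80, -16, 0, 0, 1]
    - [120, -24, 0, 0, 1]
    - [160, -32, 0, 0, 1]
    - [200, -40, 0, 0, 1]
    - [240, -48, 0, 0, 1]
    - [280, -56, 0, 0, 1]
    - [320, -64, 0, 0, 1]

```text
time_s: 2.43
tool_pos: [0.4818, -0.0279, 0.3306]
eef_rot: [3.141, -0.0, 0.889]
wrist_force: [0.4, -0.1, -0.2]
width: 0.0855
grip_force: 0.0
```

```bash
python3 -c "
from h import *
inc(.59,.177,.33,51)"
```

```text
inc [227.3 -45.    0.6] turn -0.04 | now [ 0.4818 -0.0279  0.3306] yaw 50.96 t 2.4333 w 0.0855 F [ 0.4 -0.1 -0.2] q6 0.6
```

jog_arm:
  increments:
    - [40, -8, 0, 0, 1]
    - [80, -16, 0, 0, 1]
    - [120, -24, 0, 0, 1]
    - [160, -32, 0, 0, 1]
    - [200, -40, 0, 0, 1]
    - [224, -44, 0, 0, 1]
    - [224, -44, 0, 0, 1]
    - [224, -44, 0, 0, 1]

```text
time_s: 3.1
tool_pos: [0.5882, 0.1728, 0.3296]
eef_rot: [-3.141, 0.001, 0.891]
wrist_force: [0.3, -0.1, -0.2]
width: 0.0854
grip_force: 0.0
```

Run:
```python
from h import *
inc(.59,.177,.33,51)
d=grab('wrist');print(proj(d,[[.59,.177,.26]]))
save(d,'pics/w1.png')
```

```text
inc [ 4.4 -1.2 -0.4] turn 0.07 | now [0.5882 0.1728 0.3296] yaw 51.07 t 3.1 w 0.0854 F [ 0.3 -0.1 -0.2] q6 0.95
[[257.54453156 190.1927974 ]]
```

View pics/w1.png

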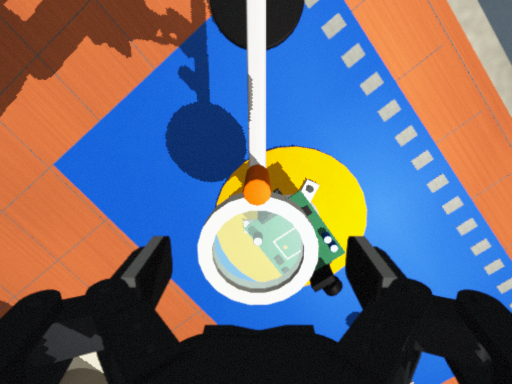

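Knob top at (257,190), exactly as predicted; arm lies along the image vertical, so the yaw is aligned. Descending.

jog_arm:
  increments:
    - [4, -1, 30, 0, 1]
    - [4, -1, 65, 0, 1]
    - [4, -1, 95, 0, 1]
    - [4, -1, 105, 0, 1]
    - [4, -1, 105, 0, 0.1]
    - [4, -1, 105, 0, 0.1]
    - [4, -1, 105, 0, 0.1]
    - [4, -1, 105, 0, 0.1]
  newtons: 20

```text
time_s: 3.82
tool_pos: [0.5912, 0.1755, 0.2276]
eef_rot: [3.139, -0.003, 0.889]
wrist_force: [0.7, 0.5, -0.7]
width: 0.0387
grip_force: 0.0
```

jog_arm:
  increments:
    - [0, 0, 0, 0, 0.1]
    - [0, 0, 0, 0, 0.1]
    - [0, 0, 0, 0, 0.1]
    - [0, 0, 0, 0, 0.1]

```text
time_s: 4.15
tool_pos: [0.5908, 0.1756, 0.227]
eef_rot: [3.14, -0.002, 0.889]
wrist_force: [-1.6, -1.6, 7.9]
width: 0.0214
grip_force: 21.7
```

Run:
```python
from h import *
inc(.59,.177,.224,51)
s=ctrl.sense();print(s['grip_force']);M=att(s['eef_rot']);p=s['tool_pos'].copy()
a=np.radians(np.degrees(np.arctan2(M[1,0],M[0,0])));pv=p+.2*np.array([np.cos(a),np.sin(a),0]);print('pivot',pv)
for i,da in enumerate(np.linspace(0,47,9)[1:]):
    b=a-np.radians(da);t=pv-.2*np.array([np.cos(b),np.sin(b),0]);print((M.T@(t-p)*1e3).round(0),round(da,1))
```

```text
inc [ 0.6 -1.5  3. ] turn -0.05 | now [0.5908 0.1756 0.227 ] yaw 50.95 t 4.15 w 0.0214 F [-1.6 -1.6  7.9] q6 0.95
21.69859081506729
pivot [0.71676985 0.33097347 0.22703712]
[  1. -20.  -0.] 5.9
[  4. -41.  -0.] 11.8
[  9. -61.  -0.] 17.6
[ 17. -80.  -0.] 23.5
[ 26. -98.  -0.] 29.4
[  37. -115.   -0.] 35.2
[  49. -132.   -0.] 41.1
[  64. -146.   -0.] 47.0
```

jog_arm:
  increments:
    - [0, -10, 0, 3, 0.1]
    - [1, -20, 0, 6, 0.1]
    - [2, -30, 0, 9, 0.1]
    - [4, -41, 0, 12, 0.1]
    - [6, -51, 0, 15, 0.1]
    - [9, -61, 0, 17.6, 0.1]
    - [13, -71, 0, 20.5, 0.1]
    - [17, -80, 0, 23.5, 0.1]

```text
time_s: 4.82
tool_pos: [0.5377, 0.2388, 0.227]
eef_rot: [3.141, 0.001, 0.477]
wrist_force: [-7.6, -4.8, 12.8]
width: 0.0212
grip_force: 22.3
```

Run:
```python
from h import *
pv=np.array([.7168,.331])
inc(.5908,.1756,.227,51)
s=ctrl.sense();print(s['grip_force'],np.hypot(*(s['tool_pos'][:2]-pv)));p=s['tool_pos'][:2]-pv;print('theta',np.arctan2(-p[0],-p[1]))
```

```text
inc [18.2 80.5  0.1] turn -23.69 | now [0.5377 0.2388 0.227 ] yaw 27.31 t 4.8167 w 0.0212 F [-7.6 -4.8 12.8] q6 1.49
22.31952041387558 0.2014593964004564
theta 1.095252177689291
```

jog_arm:
  increments:
    - [0, -10, 0, 3, 0.1]
    - [1, -20, 0, 6, 0.1]
    - [3, -30, 0, 9, 0.1]
    - [5, -41, 0, 12, 0.1]
    - [7, -51, 0, 15, 0.1]
    - [10, -61, 0, 17.6, 0.1]
    - [14, -71, 0, 20.5, 0.1]
    - [19, -83, 0, 24.5, 0.1]

```text
time_s: 5.48
tool_pos: [0.5143, 0.3214, 0.227]
eef_rot: [3.141, 0.005, 0.049]
wrist_force: [-13.3, -2.3, 15.1]
width: 0.0212
grip_force: 22.5
```

jog_arm:
  increments:
    - [0, 0, 0, 0, 0.1]
    - [0, 0, 0, 0, 0.5]
    - [0, 0, 0, 0, 1]
    - [0, 0, 0, 0, 1]
    - [0, 0, 0, 0, 1]
    - [0, 0, 0, 0, 1]
    - [0, 0, 0, 0, 1]

```text
time_s: 6.07
tool_pos: [0.5173, 0.3213, 0.2251]
eef_rot: [3.142, 0.0, 0.051]
wrist_force: [-0.1, 0.0, -0.5]
width: 0.0853
grip_force: 0.0
```

Run:
```python
from h import *
pv=np.array([.7168,.331])
inc(.510,-.36,.31,-8.5)
s=ctrl.sense();print(s['grip_force'],s['joints']);p=s['tool_pos'][:2]-pv;print('theta',np.arctan2(-p[0],-p[1]))
```

```text
inc [-42.1 680.  -84.8] turn 11.42 | now [0.5173 0.3213 0.2251] yaw 2.92 t 6.0667 w 0.0853 F [-0.1  0.  -0.5] q6 2.06
0.0 [ 5.36185746e-01  4.06779050e-01  1.67167392e+00 -5.07284812e-05
  1.06322331e+00  2.05597768e+00]
theta 1.5219603783556133
```

jog_arm:
  increments:
    - [0, 0, -40, 0, 1]
    - [0, 0, -80, 0, 1]
    - [-2, 40, -85, 0, 1]
    - [-4, 80, -85, 2, 1]
    - [-7, 120, -85, 4, 1]
    - [-9, 160, -85, 6, 1]
    - [-12, 200, -85, 8, 1]
    - [-15, 240, -85, 11, 1]

```text
time_s: 6.73
tool_pos: [0.5141, 0.0792, 0.3103]
eef_rot: [-3.142, -0.0, -0.142]
wrist_force: [0.8, -0.1, -0.5]
width: 0.0857
grip_force: 0.0
```

Run:
```python
from h import *
inc(.510,-.36,.25,-8.5)
```

```text
inc [ 58.1 435.3  60.3] turn 0.36 | now [0.5141 0.0792 0.3103] yaw -8.14 t 6.7333 w 0.0857 F [ 0.8 -0.1 -0.5] q6 1.84
```

jog_arm:
  increments:
    - [5, 35, 0, 0, 1]
    - [5, 35, 0, 0, 1]
    - [5, 35, 0, 0, 1]
    - [5, 35, 0, 0, 1]

```text
time_s: 7.07
tool_pos: [0.5146, 0.0457, 0.3103]
eef_rot: [-3.141, -0.0, -0.142]
wrist_force: [0.2, 1.0, -0.4]
width: 0.0855
grip_force: 0.0
```

Run:
```python
from h import *
inc(.510,-.36,.25,-8.5)
d=grab('wrist');uv=proj(d,[[.549,.0384,.075]])[0];print(uv)
import pickle;pickle.dump(d,open('w2.pkl','wb'))
u,v=uv.astype(int);print(u,v)
c=d['frame'][max(v-75,0):v+75,max(u-100,0):u+100,::-1];cv2.imwrite('pics/w2.png',cv2.resize(c,None,fx=4,fy=4,interpolation=2))
```

```text
inc [ 52.6 402.3  60.1] turn 0.39 | now [0.5146 0.0457 0.3103] yaw -8.11 t 7.0667 w 0.0855 F [ 0.2  1.  -0.4] q6 1.78
[259.03787258 129.03517524]
259 129
```

View pics/w2.png

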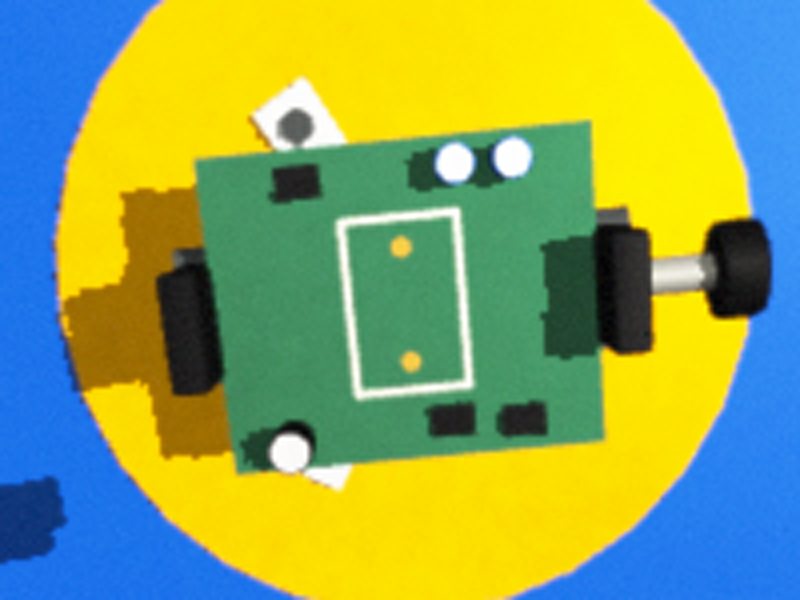

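Outline corners (crop) at about (337,217),(459,208),(473,387),(356,398); board corners (195,159),(591,122),(605,438),(238,473). The lens is clear.

Run:
```python
from h import *
import pickle
np.set_printoptions(precision=4,suppress=True)
d=pickle.load(open('w2.pkl','rb'))
f=lambda p:(np.array(p,float)+.5)/4-.5+[159,54]
def rep(c): 
    e1=c[0]-c[3]+c[1]-c[2]; e2=c[0]-c[1]+c[3]-c[2]
    print(c.mean(0),np.linalg.norm(e1)/2,np.linalg.norm(e2)/2,'angx',np.degrees(np.arctan2(e1[1],e1[0])),'angy',np.degrees(np.arctan2(e2[1],e2[0]))-90)
rep(plane(d,f([(195,159),(591,122),(605,438),(238,473)]),.075))
rep(plane(d,f([(337,217),(459,208),(473,387),(356,398)]),.075))
# white-line mask
g=d['frame'].astype(float).min(2);m=np.zeros(g.shape,np.uint8);x0,y0=f((325,195)).astype(int);x1,y1=f((487,410)).astype(int)
m[y0:y1,x0:x1]=g[y0:y1,x0:x1]>120
cs=max(cv2.findContours(m,0,1)[0],key=cv2.contourArea)
P=plane(d,cs.reshape(-1,2),.075)
r=cv2.minAreaRect((P[:,:2]*1000).astype('float32'));print(r)
```

```text
[0.548  0.0368 0.075 ] 0.0983129412427954 0.12084027100227558 angx -2.7675059955125816 angy -2.821924662061946
[0.5479 0.0371 0.075 ] 0.056281250231162934 0.03788045318761053 angx -2.721435176243244 angy -3.398746871787992
((547.7542724609375, 37.3930778503418), (39.781532287597656, 57.74130630493164), 87.29214477539062)
```

jog_arm:
  increments:
    - [5, 40, 10, 0, 1]
    - [10, 80, 20, 0, 1]
    - [15, 120, 30, 0, 1]
    - [20, 160, 40, 0, 1]
    - [26, 200, 50, 0, 1]
    - [31, 240, 60, 0, 1]
    - [36, 280, 60, 0, 1]
    - [42, 320, 60, 0, 1]

```text
time_s: 7.78
tool_pos: [0.5114, -0.2772, 0.2492]
eef_rot: [-3.141, 0.002, -0.138]
wrist_force: [0.8, 0.3, 0.8]
width: 0.0854
grip_force: 0.0
```

jog_arm:
  increments:
    - [5, 40, 0, 0, 1]
    - [10, 82, 0, 0, 1]
    - [10, 82, 0, 0, 1]
    - [10, 82, 0, 0, 1]
    - [10, 82, 0, 0, 1]

```text
time_s: 8.2
tool_pos: [0.5102, -0.3584, 0.2496]
eef_rot: [-3.141, 0.001, -0.14]
wrist_force: [-0.1, -0.2, 0.7]
width: 0.0855
grip_force: 0.0
```

Run:
```python
from h import *
inc(.510,-.36,.25,-8.5)
d=grab('wrist');uv=proj(d,[[.51,-.36,.04]])[0]
import pickle;pickle.dump(d,open('w3.pkl','wb'))
u,v=uv.astype(int);print(u,v)
c=d['frame'][max(v-60,0):v+60,max(u-80,0):u+80,::-1];print(max(u-80,0),max(v-60,0));cv2.imwrite('pics/w3.png',cv2.resize(c,None,fx=5,fy=5,interpolation=2))
```

```text
inc [-0.   1.6 -0.4] turn 0.51 | now [ 0.5102 -0.3584  0.2496] yaw -7.99 t 8.2 w 0.0855 F [-0.1 -0.2  0.7] q6 1.08
258 160
178 100
```

View pics/w3.png

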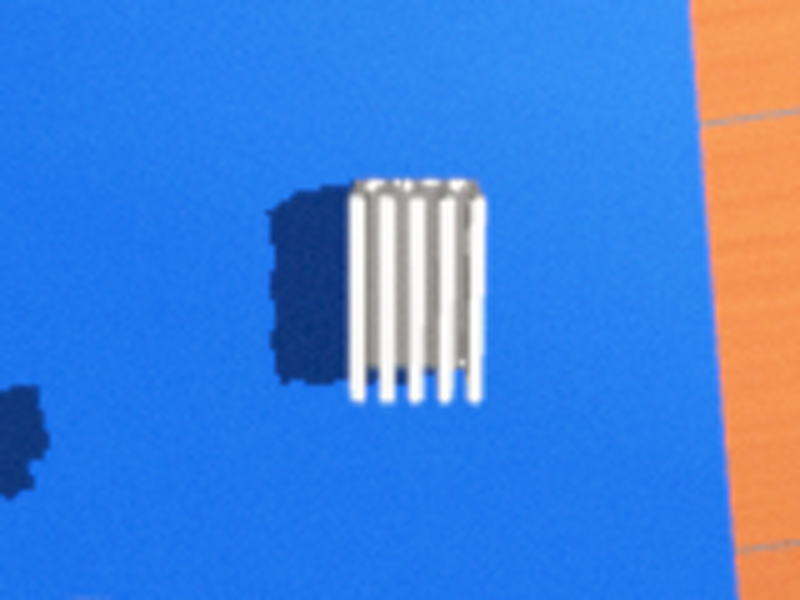

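Fin tops span from (348,194),(487,194) to (484,404),(349,404): aligned with the gripper to within a degree.

Run:
```python
from h import *
import pickle
np.set_printoptions(precision=4,suppress=True)
d=pickle.load(open('w3.pkl','rb'))
c=plane(d,(np.array([(348,194),(487,194),(484,404),(349,404)],float)+.5)/5-.5+[178,100],.04)
print(c,c.mean(0));e=c[0]+c[1]-c[2]-c[3];a=np.degrees(np.arctan2(e[1],e[0]));print(a,np.linalg.norm(e)/2,np.linalg.norm(c[0]-c[1]))
m=c.mean(0);inc(m[0],m[1],.008,a)
```

```text
[[ 0.5379 -0.3503  0.04  ]
 [ 0.5333 -0.383   0.04  ]
 [ 0.4821 -0.3759  0.04  ]
 [ 0.4867 -0.3428  0.04  ]] [ 0.51  -0.363  0.04 ]
-8.141421946140605 0.051715554233620856 0.03303698840208258
inc [  0.7   5.3 241.8] turn 0.19 | now [ 0.5102 -0.3579  0.2498] yaw -7.95 t 8.25 w 0.0854 F [0.4 0.4 0.7] q6 1.08
```

jog_arm:
  increments:
    - [1, 5, 40, 0, 1]
    - [1, 5, 80, 0, 1]
    - [1, 5, 120, 0, 1]
    - [1, 5, 160, 0, 1]
    - [1, 5, 195, 0, 1]
    - [1, 5, 220, 0, 1]
    - [1, 5, 238, 0, 1]
    - [1, 5, 240, 0, 1]

```text
time_s: 8.92
tool_pos: [0.5085, -0.3611, 0.0067]
eef_rot: [-3.138, 0.006, -0.138]
wrist_force: [-0.7, 1.0, -0.4]
width: 0.0856
grip_force: 0.0
```

jog_arm:
  increments:
    - [0, 0, 0, 0, 1]
    - [0, 0, 0, 0, 0.2]
    - [0, 0, 0, 0, 0.2]
    - [0, 0, 0, 0, 0.2]
    - [0, 0, 0, 0, 0.2]
    - [0, 0, 0, 0, 0.2]
    - [0, 0, 0, 0, 0.2]
    - [0, 0, 0, 0, 0.2]
  newtons: 45

```text
time_s: 9.58
tool_pos: [0.5107, -0.3652, 0.0116]
eef_rot: [3.141, -0.002, -0.141]
wrist_force: [-0.4, 1.2, 7.0]
width: 0.0314
grip_force: 46.1
```

Run:
```python
from h import *
inc(.548,.037,.17,-2.8);print(ctrl.sense()['grip_force'])
```

```text
inc [ -19.2 -403.3 -158.7] turn -5.27 | now [ 0.5107 -0.3652  0.0116] yaw -8.07 t 9.5833 w 0.0314 F [-0.4  1.2  7. ] q6 1.07
46.08048677444458
```

jog_arm:
  increments:
    - [0, 0, -15, 0, 0.2]
    - [0, 0, -45, 0, 0.2]
    - [0, 0, -80, 0, 0.2]
    - [0, 0, -120, 0, 0.2]
    - [0, 0, -155, 0, 0.2]
    - [-2, -30, -175, 0, 0.2]
    - [-4, -65, -185, -1, 0.2]
    - [-6, -100, -185, -2, 0.2]

```text
time_s: 10.25
tool_pos: [0.5193, -0.2652, 0.1996]
eef_rot: [3.139, -0.006, -0.107]
wrist_force: [0.7, -0.3, -1.2]
width: 0.0314
grip_force: 45.1
```

Run:
```python
from h import *
inc(.548,.037,.197,-2.8);print(ctrl.sense()['grip_force'])
```

```text
inc [  -3.7 -303.6    1.8] turn -3.33 | now [ 0.5193 -0.2652  0.1996] yaw -6.13 t 10.25 w 0.0314 F [ 0.7 -0.3 -1.2] q6 1.19
45.087119936943054
```

jog_arm:
  increments:
    - [0, -35, 0, 0, 0.2]
    - [-1, -72, 0, -1, 0.2]
    - [-1, -110, 0, -2, 0.2]
    - [-2, -150, 0, -3, 0.2]
    - [-2, -190, 0, -3.3, 0.2]
    - [-3, -230, 0, -3.3, 0.2]
    - [-3, -265, 0, -3.3, 0.2]
    - [-4, -290, 0, -3.3, 0.2]

```text
time_s: 10.92
tool_pos: [0.5446, 0.0267, 0.1964]
eef_rot: [-3.141, -0.001, -0.047]
wrist_force: [1.6, -0.4, -0.1]
width: 0.0313
grip_force: 45.1
```

jog_arm:
  increments:
    - [0, -10, 0, 0, 0.2]
    - [0, -12, 0, 0, 0.2]
    - [0, -12, 0, 0, 0.2]
    - [0, -12, 0, 0, 0.2]
    - [0, -12, 0, 0, 0.2]

```text
time_s: 11.33
tool_pos: [0.5451, 0.0345, 0.1953]
eef_rot: [3.141, 0.0, -0.05]
wrist_force: [-0.8, 1.0, -1.2]
width: 0.0317
grip_force: 45.1
```

Run:
```python
from h import *
inc(.5485,.037,.13,-2.8);print(ctrl.sense()['grip_force'])
```

```text
inc [ 3.2 -2.7 65.3] turn -0.04 | now [0.5451 0.0345 0.1953] yaw -2.84 t 11.3333 w 0.0317 F [-0.8  1.  -1.2] q6 1.66
45.10865807533264
```

jog_arm:
  increments:
    - [3, -2.5, 20, 0, 0.2]
    - [3, -2.5, 45, 0, 0.2]
    - [3, -2.5, 70, 0, 0.2]
    - [3, -2.5, 85, 0, 0.2]
    - [3, -2.5, 94, 0, 0.2]
    - [3, -2.5, 97, 0, 0.2]
    - [3, -2.5, 97, 0, 0.2]
    - [3, -2.5, 97, 0, 0.2]

```text
time_s: 12.0
tool_pos: [0.549, 0.0379, 0.099]
eef_rot: [-3.141, -0.001, -0.049]
wrist_force: [0.3, 0.3, -1.7]
width: 0.031
grip_force: 45.1
```

Run:
```python
from h import *
inc(.5485,.037,.0966,-2.8)
ims=[]
for n,P in(('scene',[.548,.037,.09]),('top',[.548,.037,.1]),('wrist',[.548,.037,.1])):
    d=grab(n);u,v=proj(d,[P])[0].astype(int);print(n,u,v)
    import pickle;pickle.dump(d,open(n+'.pkl','wb'))
    h={'wrist':60}.get(n,35);c=d['frame'][v-h:v+h,u-h:u+h,::-1];ims.append(cv2.resize(c,(266,266),interpolation=2))
cv2.imwrite('pics/f1.png',cv2.resize(np.hstack(ims),(798,266)))
# predicted outline in wrist image
```

```text
inc [-0.5  0.9  2.4] turn 0.01 | now [0.549  0.0379 0.099 ] yaw -2.79 t 12.0 w 0.031 F [ 0.3  0.3 -1.7] q6 1.67
scene 278 224
top 237 210
wrist 258 240
```

View pics/f1.png

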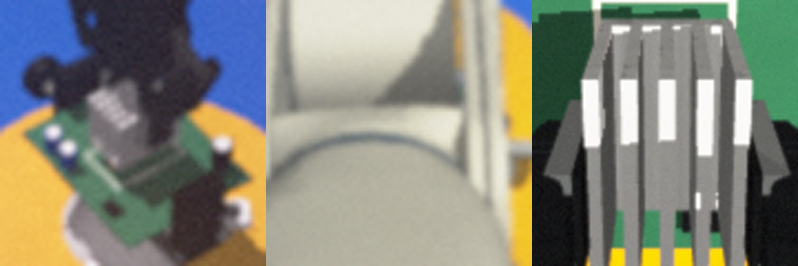

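Scene: heat sink upright over the outline; wrist: the outline's far edge shows symmetrically behind the sink's base. Enlarging the wrist view with the expected sink and outline overlaid.

Run:
```python
from h import *
import pickle
d=pickle.load(open('wrist.pkl','rb'))
x0,y0=168,150;c=d['frame'][y0:y0+130,x0:x0+180,::-1];im=cv2.resize(c,None,fx=4.4,fy=4.4,interpolation=2)
def rect(cx,cy,z,lx,ly,yaw,col):
    a=np.radians(yaw);P=[[cx+sx*lx*np.cos(a)-sy*ly*np.sin(a),cy+sx*lx*np.sin(a)+sy*ly*np.cos(a),z] for sx,sy in((1,1),(1,-1),(-1,-1),(-1,1))]
    q=(proj(d,P)-[x0,y0]+.5)*4.4;cv2.polylines(im,[q.astype(int)],True,col,1)
rect(.548,.037,.075,.027,.018,-2.8,(0,0,255))
T=ctrl.sense()['tool_pos']
rect(T[0]-.0007,T[1],T[2]-.0116,.025,.016,-2.8,(255,0,255));rect(T[0]-.0007,T[1],T[2]+.0284,.025,.016,-2.8,(255,255,0))
cv2.imwrite('pics/f2.png',im)
```

```text
(no output)
```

View pics/f2.png

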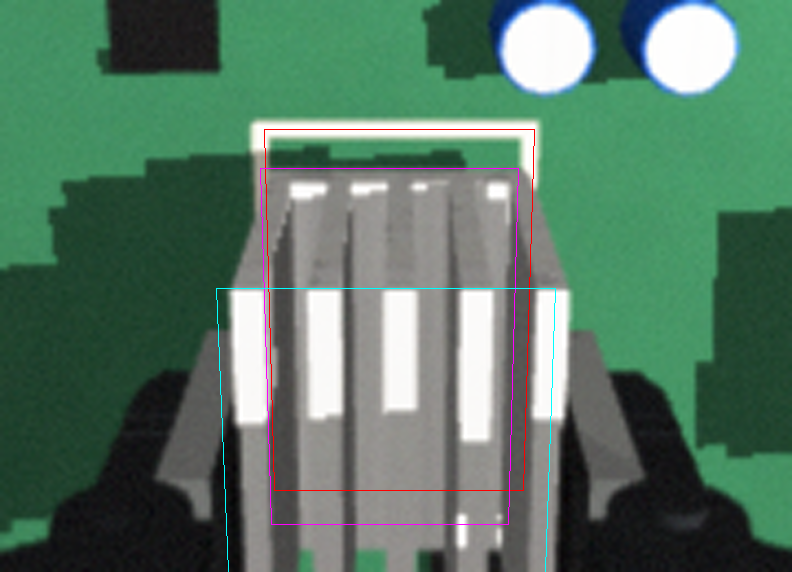

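jog_arm:
  increments:
    - [0, -0.5, 1, 0, 0.2]
    - [0, -0.9, 2.2, 0, 0.2]
    - [0, -0.9, 2.2, 0, 0.2]
    - [0, -0.9, 2.2, 0, 0.2]
    - [0, -0.9, 2.2, 0, 0.2]
    - [0, -0.9, 2.2, 0, 0.2]

```text
time_s: 12.65
tool_pos: [0.5484, 0.0392, 0.096]
eef_rot: [3.142, 0.0, -0.048]
wrist_force: [0.0, 0.1, -1.4]
width: 0.0315
grip_force: 45.1
```

Run:
```python
from h import *
inc(.549,.0388,.0966,-2.8)
d=grab('wrist');x0,y0=168,150
def rect(cx,cy,z,lx,ly,yaw,col):
    a=np.radians(yaw);P=[[cx+sx*lx*np.cos(a)-sy*ly*np.sin(a),cy+sx*lx*np.sin(a)+sy*ly*np.cos(a),z] for sx,sy in((1,1),(1,-1),(-1,-1),(-1,1))]
    q=(proj(d,P)-[x0,y0]+.5)*4.4;cv2.polylines(im,[q.astype(int)],True,col,1)
im=cv2.resize(d['frame'][y0:y0+130,x0:x0+180,::-1],None,fx=4.4,fy=4.4,interpolation=2)
T=ctrl.sense()['tool_pos']
rect(.548,.0376,.075,.027,.018,-2.8,(0,0,255))
rect(T[0]-.001,T[1]-.0012,T[2]-.0116,.025,.016,-2.8,(255,0,255));rect(T[0]-.001,T[1]-.0012,T[2]+.0284,.025,.016,-2.8,(255,255,0))
cv2.imwrite('pics/f3.png',im)
t=grab('top')
for r in ctrl.outline_of('lens',t)[:1]: print(r['p'],r['extent'])
print(proj(t,[[.437,.318,.208],[.5173,.3213,.26]]));save(t,'pics/t3.png')
```

```text
inc [ 0.6  0.4 -0.6] turn 0.06 | now [0.5484 0.0392 0.096 ] yaw -2.74 t 12.65 w 0.0315 F [ 0.   0.1 -1.4] q6 1.67
0.91 [83.7, 129.7, 54.4, 148.4]
[[109.90392788 251.38451096]
 [103.7596857  212.42357835]]
```

View pics/f3.png

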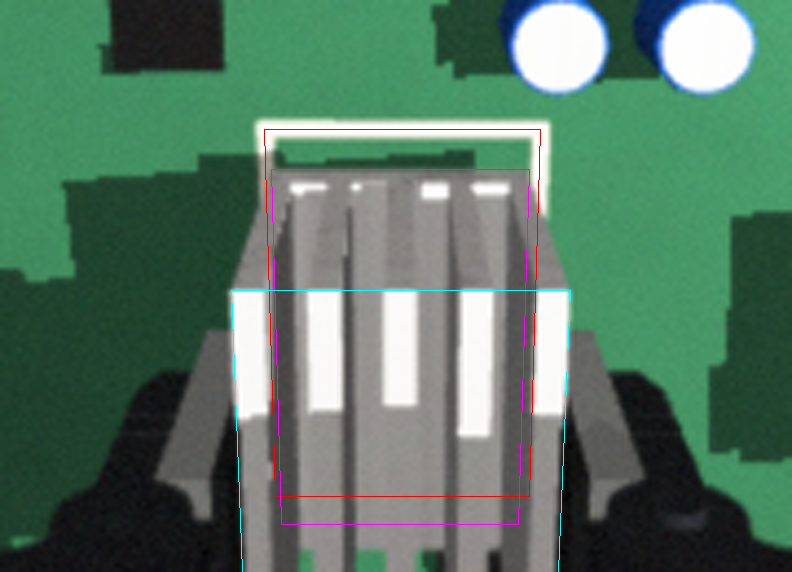

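View pics/t3.png

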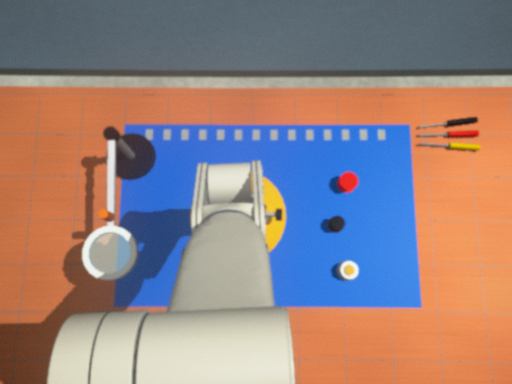

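Sink matches the overlay, centred on the outline within about 0.5 mm. The lens is at (110,252), well clear of the board, and the loose items are where they stood.

```bash
python3 -c "
from plant import ctrl
print(ctrl.hand_in())"
```

```text
the job is handed in; nothing more can be done
None
```

I swung the magnifier out to about 1.52 rad, clear of the board, and handed in with the heat sink held upright and still, about 9.4 mm above the outline and within about 1 mm of centre and square; the jar, spool and tip cleaner were not moved.

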